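# Stop the test kiln and push its counterweighted lid open

### The job

The small blue test kiln is done: press the red stop button on its control box fully in, and only then push the kiln's counterweighted lid up past its balance point so that it stays wide open by itself. Press and push only with the fingers, pick nothing up, do not fling the lid, and leave the pots and the brush where they are, including the bowl inside the kiln. Finish clear of everything.

Things in the scene. Friction and masses are not known exactly. Their poses are not given: they have to be found in the camera images.
- kiln: Fixed low blue kiln, 200 deep (its x) x 250 wide (its y) x 110 high without the lid; origin at the centre of its underside on the table; its front faces its -x. The lid closes its open top: 200 x 250, 33 thick, underside 114 mm above the table when shut. The lid's hinge axis runs parallel to the kiln's y, 105 mm behind the origin and 112 mm above the table. A bowl stands inside.
- lid (a joint): Angle of the kiln lid, rad: 0 shut, grows as its front swings up and back, stop at 1.35 (wide open). Two steel counterweight discs (60 mm diameter) on side arms behind the hinge, up to 155 mm either side of the middle. Below about 0.7 the lid falls shut; beyond that it swings slowly on by itself to the stop and stays. Damped; pushing the front bar slowly takes 1 to 4 N.
- lid_bar (a point): Middle of the round orange bar along the lid's front: 16 mm diameter, 170 long, parallel to the kiln's y, on two sloping 10 mm rods 75 mm either side of this point. Moves with the lid; lid shut: 250 mm before and 55 mm above the hinge axis, 167 mm above the table, 45 mm out from the kiln's front. Free space below it: fingertips tilted forward get under it and push it up.
- control: Fixed grey control box, 120 (its x) x 90 (its y) x 55 high, origin at the centre of its underside; stands left or right of the kiln with the red button on top.
- stop (a joint): Travel of the red stop button, m: 0 out, 0.008 fully in. It is pressed straight down and springs back; fully in takes about 5 N.
- stop_top (a point): Centre of the top of the red stop button (36 mm diameter, in a yellow housing); moves with the button.
- ware: Small loose blue bowl inside the kiln, 72 mm diameter, 32 high; origin at the centre of its underside. To be left there.
- glaze_jar: Loose amber glass jar with black cap, 72 mm diameter, 85 high, standing on the side of the kiln away from the control box; origin under its centre.
- green_bowl: Loose green bowl, 90 mm diameter, 40 high; origin under its centre.
- dish: Loose white dish, 120 mm diameter, 18 high; origin under its centre.
- cup: Loose terracotta cup, 68 mm diameter, 70 high; origin under its centre.
- brush: Loose brush lying on the table before the kiln, 150 mm long, along its x; origin under its middle.

How it is judged:
By the outcome, as a careful person would: the job done as asked, in the order asked, and still so for the second after the job is handed in, with the robot touching nothing.
It also fails if it takes over 48 s, if anything falls off the work surface, if the arm or the gripper's body presses on something with over 40 N, if the wrist force passes 120 N, or if a joint passes its speed limit or range.

### The arm

A 7-joint arm with a two-finger parallel gripper is mounted at the origin on the work surface. World frame = base frame: x ahead of the robot, y to its left, z up, the work surface at z = 0. Lengths are in m, angles in rad, forces in N, time in s.
With the tool pointing down it reaches from about 0.425 to 0.875 m from the base axis. Payload 4.7 kg.
Tool frame: the origin (TCP) lies at the very end of the fingers, on their centre line; the grasp point (between the pads) lies 19 mm behind it; z points along the fingers, y is the line along which they close (so a half turn about z gives the same grasp; the last joint's range is limited). The gripper opens to 87 mm and grips with 3 to 60 N. Pads are 19 mm wide; open, the fingers measure 117 mm over their backs; the gripper's body (75 mm by 190 mm) begins 51 mm behind the grasp point.
Start: joints at [-1.162, 0.321, -0.07, 1.45, 0.023, 1.371, -0.057], TCP at [0.25, 0.6, 0.223] pointing down, gripper open.
Joint ranges: [-2.86, 2.86], [-0.3, 2.09], [-1.38, 1.24], [0.06, 2.45], [-1.56, 4.7], [0.09, 2.05], [-2.69, 2.69]. Speed limits (rad/s): [2.57, 2.57, 3.14, 3.14, 3.14, 3.14, 3.14].

### API

Orientations are given as a rotation vector (axis times angle).
In Python, from bench import ctrl, imaging, ticket gives the robot as it stands.
- The arm moves only by the tool jog_arm, never from a script. Its argument "rows" is text: rows parted by semicolons, each of 7 numbers parted by spaces: the shift along the tool's x, y, z in cm, then the turn, a rotation vector about the tool's x, y, z in rad, then the closure, from -1 (fully open) to 1 (shut), so that 0 is half open. A call has 1 to 5 rows; each row shifts and turns the commanded pose from where the row before left it, along the tool's axes as they then stand; what a row does not reach is not made up. A row lasts 1/8 s, in which the tool goes at most 62.5 mm and 10.7 degrees, less where a joint would pass 70% of its speed; a pose out of reach is approached as far as the arm can. A call with a gripper value outside its range is refused whole. The fingers move at their own pace and stop on an object; "force" is the grip in N (left out, the last holds). Time passes only in rows, so rows that do not move let the fingers close. It gives the time, the measured TCP pose, the force, the opening and the grip force at its end, in the units of the state.
- ctrl.get_state(): the state, without advancing time (a new reading comes with each control period).
- imaging.get_image(name): name is "scene" or "top"; returns a dict with "img" (384x512x3 uint8, blue, green, red), "vertical_fov" (degrees; the focal length in pixels is half the picture's height over the tangent of half this angle, whatever the lens; pixels are square), "cx", "cy" (the principal point, pixels), "origin" and "orientation" of the camera in the world. Camera axes: x right, y down, z forward; pixel columns grow to the right and rows downward; lengths in m; the calibration is good to about 2 mm. A picture is of the moment at which its call begins. There is no depth.
- ticket.close_job(): hands the job in; it is judged then, once.
The state is a dict: "time": time; "joint_positions": joint angles; "qd": joint speeds; "joint_torque": joint torques, N m; "position": TCP position; "tool_rot": TCP orientation; "ft_force": force on the tool from outside, world axes, zero at the start; "torque": the same for the moment, N m; "grip_width": opening from 0.0 (shut) to 1.0 (fully open); "grip_force": force on a finger pad.
Only numpy, scipy, OpenCV 4.12 (cv2) and the standard library are available. Lean on these libraries where they do the work, as an engineer would, in place of code of your own. Each camera call takes 0.05 s, during which the arm holds its last target. There are 200 camera calls.

## Working session

There is one attempt and no reset: what is moved stays moved. The work goes in short steps, Python scripts to look and compute and a tool call to move; the robot and the scene stay as the last step left them, time stands still between calls to the robot, and variables do not carry over. Pictures are saved under pics/ and viewed, at most 10 in all, crops included, and the job is handed in when it is done.

Besides the shell and the picture viewer there is one more tool, called after "Call:" in YAML: its name, and indented under it one key for each argument. jog_arm: Moves the arm, as the interface text tells. Its arguments: {"type":"object","properties":{"rows":{"type":"string"},"force":{"type":"number"}},"required":["rows"]}

```bash
ls; mkdir -p pics; python3 - <<'E'
from bench import ctrl,imaging
import cv2
for n in("scene","top"):
    d=imaging.get_image(n); cv2.imwrite(f"pics/{n}0.png",d["img"])
    print({k:v for k,v in d.items() if k!="img"})
print(ctrl.get_state())
E
```

```text
pics
{'vertical_fov': 44.66727360834761, 'cx': 242.31820926681849, 'cy': 182.04478709851128, 'origin': array([ 1.45540063, -0.28123994,  0.90968602]), 'orientation': array([-1.92492581, -1.3513568 ,  0.65286592])}
{'vertical_fov': 43.113447282960074, 'cx': 252.54423925515522, 'cy': 179.1851722628621, 'origin': array([0.42136273, 0.00651928, 1.38603243]), 'orientation': array([-2.14835931,  2.16139952, -0.14306286])}
{'time': 0.1, 'joint_positions': array([-1.16192483,  0.32176477, -0.07009345,  1.45158681,  0.02260961,
        1.37078546, -0.05691693]), 'qd': array([-2.04707339e-04, -2.46937250e-03,  8.62836233e-04, -1.94582526e-03,
        7.10578251e-04,  5.99667934e-04, -4.95870731e-05]), 'joint_torque': array([-2.00133068e-04, -4.92568231e+01, -4.05910984e-01, -3.13400245e+01,
       -6.43238425e-02,  3.93538037e-02,  4.18901811e-05]), 'position': array([0.24983626, 0.59951861, 0.22154365]), 'tool_rot': array([-6.16004768e-01, -3.08035617e+00,  2.73318003e-03]), 'ft_force': array([-0.27232505,  0.48309405,  0.83684298]), 'torque': array([-0.00800546,  0.01941649, -0.01307737]), 'grip_force': 0.0, 'grip_width': 0.9983295736685021}
```

View pics/scene0.png

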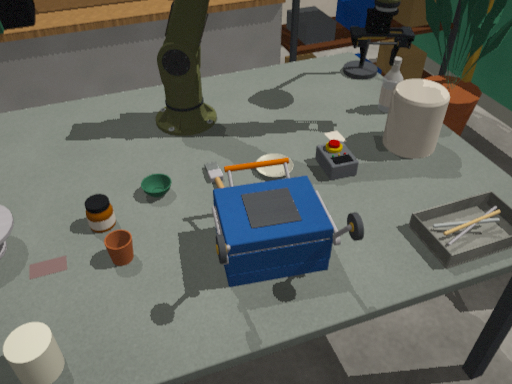

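View pics/top0.png

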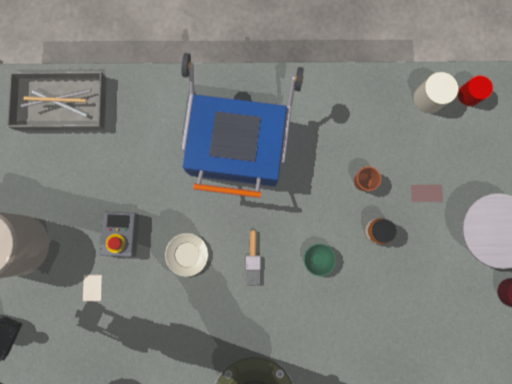

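The scene view shows the kiln with its orange bar at about (226,168)-(288,161) and the button at (334,144). In the top view the bar is at (195,187)-(260,194), the button at (115,243), the dish at (187,255) and the brush at (253,258).

```bash
cat > h.py <<'E'
import numpy as np, cv2
from scipy.spatial.transform import Rotation as R
from bench import ctrl,imaging
def ray(d,p):
    f=192/np.tan(np.radians(d["vertical_fov"]/2))
    v=R.from_rotvec(d["orientation"]).apply([(p[0]-d["cx"])/f,(p[1]-d["cy"])/f,1]); return d["origin"],v
def atz(d,p,z):
    o,v=ray(d,p); return o+v*(z-o[2])/v[2]
def tri(a,p,b,q):
    o,v=ray(a,p);s,w=ray(b,q); t=np.linalg.lstsq(np.c_[v,-w],s-o,rcond=None)[0]
    A=o+v*t[0];B=s+w*t[1]; return (A+B)/2,np.linalg.norm(A-B)
def proj(d,P):
    f=192/np.tan(np.radians(d["vertical_fov"]/2))
    c=R.from_rotvec(d["orientation"]).inv().apply(np.array(P)-d["origin"]); return f*c[:2]/c[2]+[d["cx"],d["cy"]]
def blob(img,lo,hi,box):
    x0,y0,x1,y1=box; h=cv2.cvtColor(img,cv2.COLOR_BGR2HSV); m=cv2.inRange(h,lo,hi); k=np.zeros_like(m);k[y0:y1,x0:x1]=m[y0:y1,x0:x1]
    ys,xs=np.nonzero(k); return np.c_[xs,ys].astype(np.float32)
E
python3 - <<'E'
from h import *
np.set_printoptions(precision=4,suppress=True)
S,T=imaging.get_image("scene"),imaging.get_image("top")
bs=blob(S["img"],(5,190,120),(17,255,255),(215,150,300,180)); bt=blob(T["img"],(5,190,120),(17,255,255),(185,178,270,202))
rs=blob(S["img"],(0,190,90),(4,255,255),(320,130,350,155)); rt=blob(T["img"],(0,190,90),(4,255,255),(100,230,130,258))
for n,x in zip("bs bt rs rt".split(),(bs,bt,rs,rt)): print(n,len(x),x.mean(0),x.min(0),x.max(0))
def ends(b):
    i=np.argsort(b[:,0]); return b[i[:12]].mean(0),b[i[-12:]].mean(0)
s,t=ends(bs),ends(bt)
print("bar mid",tri(S,bs.mean(0),T,bt.mean(0)))
print("y+ end",tri(S,s[1],T,t[0]),"y- end",tri(S,s[0],T,t[1]))
print("top z.167",[atz(T,p,.167) for p in (t[0],t[1],bt.mean(0))],[atz(S,p,.167) for p in (s[1],s[0],bs.mean(0))])
print("btn",tri(S,rs.mean(0),T,rt.mean(0)))
for n,p,z in (("dish",(187,255),.018),("brush",(253,258),.01),("brushtip",(254,285),.01),("brushback",(253,231),.01),("green",(320,260),.04),("jar",(383,231),.085),("cup",(368,180),.07),("boxFL",(99,256),.055),("boxFR",(134,257),.055),("boxBL",(106,213),.055),("lidFL",(185,173),.147),("lidFR",(280,184),.147),("lidBL",(192,95),.147),("lidBR",(289,105),.147),("base",(255,375),0)):
    print(n,atz(T,p,z))
E
```

```text
bs 274 [254.9927 164.2117] [224. 158.] [287. 170.]
bt 263 [227.8631 190.2319] [195. 185.] [259. 196.]
rs 62 [334.1129 143.4355] [329. 140.] [344. 153.]
rt 6 [113. 243.] [110. 240.] [116. 246.]
bar mid (array([0.5526, 0.0633, 0.169 ]), np.float64(0.005130213157035475))
y+ end (array([0.5633, 0.1445, 0.1702]), np.float64(0.0017281626209140184)) y- end (array([ 0.5432, -0.0134,  0.17  ]), np.float64(0.0057697273175725625))
top z.167 [array([0.564 , 0.1457, 0.167 ]), array([ 0.5442, -0.0107,  0.167 ]), array([0.5536, 0.0659, 0.167 ])] [array([0.5593, 0.1455, 0.167 ]), array([ 0.5387, -0.0151,  0.167 ]), array([0.5496, 0.0617, 0.167 ])]
btn (array([0.4225, 0.375 , 0.0731]), np.float64(0.005826760518173525))
dish [0.3893 0.1867 0.018 ]
brush [0.3797 0.0032 0.01  ]
brushtip [0.3056 0.0009 0.01  ]
brushback [0.4548 0.0027 0.01  ]
green [ 0.3741 -0.1799  0.04  ]
jar [ 0.4508 -0.3434  0.085 ]
cup [ 0.59   -0.3121  0.07  ]
boxFL [0.389  0.4198 0.055 ]
boxFR [0.3857 0.3251 0.055 ]
boxBL [0.5051 0.4047 0.055 ]
lidFL [0.6011 0.1772 0.147 ]
lidFR [ 0.5711 -0.067   0.147 ]
lidBL [0.8083 0.1613 0.147 ]
lidBR [ 0.7797 -0.0935  0.147 ]
base [ 0.0637 -0.0003  0.    ]
```

```bash
cat >> h.py <<'E'
np.set_printoptions(precision=4,suppress=True)
def rel(p,rv=None,s=None):
    """shift (cm, tool axes) and turn from the measured pose to world pose"""
    s=s or ctrl.get_state(); r=R.from_rotvec(s["tool_rot"])
    print("shift cm",r.inv().apply(np.array(p)-s["position"])*100,"turn",(r.inv()*(R.from_rotvec(rv) if not isinstance(rv,R) else rv)).as_rotvec() if rv is not None else 0)
E
python3 - <<'E'
from h import *
S,T=imaging.get_image("scene"),imaging.get_image("top")
o=[]
for d,b in((S,(320,130,350,158)),(T,(100,228,132,258))):
    p=np.vstack([blob(d["img"],(0,150,60),(8,255,255),b),blob(d["img"],(172,150,60),(180,255,255),b)]); o.append(p.mean(0)); print(len(p),p.mean(0),p.min(0),p.max(0))
    y=blob(d["img"],(20,150,60),(35,255,255),b); print("yel",len(y),y.mean(0),y.min(0),y.max(0))
print(tri(S,o[0],T,o[1]),[atz(S,o[0],z) for z in(.07,.09)],[atz(T,o[1],z) for z in(.07,.09)])
rel((.30,.40,.18)); 
for k,p in (("bucket",(412,152)),("bottle",(388,108))): print(k,atz(S,p,0))
E
```

```text
76 [334.1184 143.6447] [329. 140.] [345. 153.]
yel 95 [333.7263 148.8632] [326. 142.] [342. 155.]
119 [114.1597 242.7647] [108. 237.] [120. 248.]
yel 125 [115.704 242.464] [106. 229.] [124. 252.]
(array([0.4236, 0.3731, 0.0732]), np.float64(0.0033805802080320198)) [array([0.4195, 0.3738, 0.07  ]), array([0.4442, 0.3582, 0.09  ])] [array([0.4242, 0.3757, 0.07  ]), array([0.4242, 0.3701, 0.09  ])]
shift cm [-12.3072 -16.5187   4.23  ] turn 0
bucket [0.4653 0.6433 0.    ]
bottle [0.1979 0.7256 0.    ]
```

Call:
jog_arm:
  rows: "-3 -4.2 1 0 0 0 1; -3 -4.2 1 0 0 0 1; -3 -4.1 1 0 0 0 1; -3.3 -4 1.2 0 0 0 1; 0 0 0 0 0 0 1"
  force: 20

```text
time: 0.92
position: [0.3018, 0.3958, 0.1797]
tool_rot: [0.626, 3.078, -0.004]
ft_force: [0.5, 1.1, 1.1]
grip_width: 0.517
grip_force: 0.0
```

```bash
python3 - <<'E'
from h import *
s=ctrl.get_state(); print(s["joint_positions"],s["grip_width"]); rel((.423,.372,.12))
E
```

```text
[-0.9875  0.0281  0.0141  1.8778  0.0008  1.2381  0.1959] 0.5169916630181955
shift cm [-12.0847   2.5559   5.9703] turn 0
```

Call:
jog_arm:
  rows: "-4 0.9 1 0 0 0 1; -4 0.9 1.5 0 0 0 1; -4.1 0.8 2 0 0 0 1; 0 0 1.5 0 0 0 1; 0 0 0 0 0 0 1"

```text
time: 1.55
position: [0.4201, 0.3783, 0.1191]
tool_rot: [-0.614, -3.079, 0.003]
ft_force: [-0.6, 0.6, -0.0]
grip_width: 0.017
grip_force: 0.0
```

```bash
python3 - <<'E'
from h import *
T=imaging.get_image("top");S=imaging.get_image("scene")
a=cv2.resize(T["img"][180:300,50:200],None,fx=3.4,fy=3.4);b=cv2.resize(S["img"][70:190,280:420],None,fx=3.4,fy=3.4)
c=np.hstack([cv2.resize(a,(400,320)),cv2.resize(b,(390,334))[:320]]);cv2.imwrite("pics/c1.png",c)
s=ctrl.get_state();print(s["joint_positions"],s["grip_width"],s["ft_force"],proj(T,s["position"]),proj(S,s["position"]));rel((.423,.372,.08))
E
```

```text
[-0.8743  0.2151  0.1061  1.7938 -0.0259  1.1336  0.4189] 0.011846122099824592 [ 0.4553  0.5535 -0.3786] [107.1388 244.2104] [337.7532 129.6603]
shift cm [-0.5147 -0.5857  4.0964] turn 0
```

View pics/c1.png

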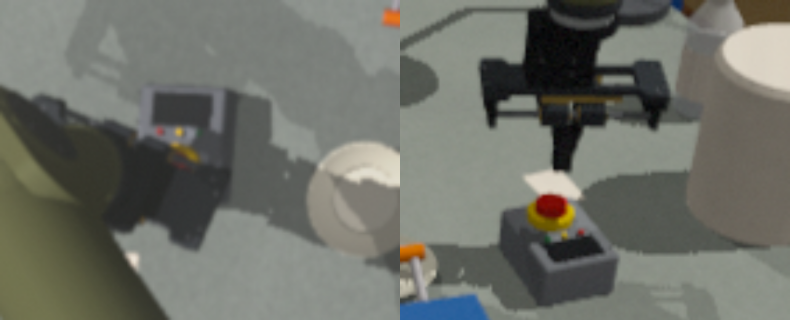

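The crop shows the closed tips at (562,170), just above the red button at (551,205). I'll shift slightly and descend.

Call:
jog_arm:
  rows: "-0.3 -0.5 1.5 0 0 0 1; 0 0 1.5 0 0 0 1; 0 0 0.6 0 0 0 1; 0 0 0.4 0 0 0 1; 0 0 0.3 0 0 0 1"

```text
time: 2.28
position: [0.4225, 0.3721, 0.0776]
tool_rot: [-0.616, -3.08, 0.0]
ft_force: [-1.4, -1.0, 1.2]
grip_width: 0.005
grip_force: 1.1
```

Call:
jog_arm:
  rows: "0 0 0.3 0 0 0 1; 0 0 0.2 0 0 0 1; 0 0 0 0 0 0 1"

```text
time: 2.65
position: [0.4225, 0.3721, 0.0728]
tool_rot: [-0.616, -3.08, -0.0]
ft_force: [-2.6, -1.2, 4.3]
grip_width: 0.005
grip_force: 2.1
```

Call:
jog_arm:
  rows: "0 0 0.2 0 0 0 1; 0 0 0.2 0 0 0 1; 0 0 0 0 0 0 1"

```text
time: 3.02
position: [0.4227, 0.3723, 0.0712]
tool_rot: [-0.616, -3.08, -0.001]
ft_force: [-6.4, -6.0, 18.8]
grip_width: 0.009
grip_force: 9.4
```

Force jumped to 18.8 N against the hard stop, so the button is fully in. Next I'll retreat and move to the bar.

Call:
jog_arm:
  rows: "0 0 -2 0 0 0 1; 0 0 -4 0 0 0 1; 0 0 -5 0 0 0 1; 0 0 -5 0 0 0 1; 0 0 0 0 0 0 1"

```text
time: 3.65
position: [0.4253, 0.3742, 0.2333]
tool_rot: [0.615, 3.075, 0.014]
ft_force: [-0.2, 0.2, 0.3]
grip_width: 0.003
grip_force: 0.0
```

```bash
cat >> h.py <<'E'
BAR=np.array([.552,.0645,.168]); KX=np.array([.992,-.126,0]); KY=np.array([.126,.992,0]); Z=np.array([0,0,1.])
HINGE=BAR+.25*KX-.055*Z
def barat(th):
    a=.2166+th; return HINGE+.256*(-np.cos(a)*KX+np.sin(a)*Z)
def pose(th,p,back=.022,off=.0175):
    d=np.cos(p)*KX-np.sin(p)*Z; n=np.sin(p)*KX+np.cos(p)*Z
    return barat(th)-off*n+back*d, R.from_matrix(np.c_[np.cross(KY,d),KY,d])
E
python3 - <<'E'
from h import *
p,r=pose(0,.785,-.06,.035); print(p); s=ctrl.get_state(); print(s["position"],s["joint_positions"]); rel(p,r)
rel((.45,.20,.25),r)
E
```

```text
[0.4853 0.073  0.1857]
[0.4253 0.3742 0.2333] [-0.8733  0.1287  0.1151  1.6623 -0.0153  1.341   0.42  ]
shift cm [-17.1206 -25.5371   4.5878] turn [-0.097  -0.7756 -0.2582]
shift cm [ -8.9963 -15.1107  -1.7788] turn [-0.097  -0.7756 -0.2582]
```

Call:
jog_arm:
  rows: "-2 -5 -0.5 0 0 0 1; -2 -5 -0.5 0 0 0 1; -2 -5 -0.5 0 0 0 1; 0 0 0 0 0 -0.135 1; 0 0 0 0 0 -0.135 1"

```text
time: 4.28
position: [0.4205, 0.2097, 0.2425]
tool_rot: [0.192, 3.136, 0.001]
ft_force: [0.5, 0.0, -0.1]
grip_width: 0.006
grip_force: 0.0
```

Call:
jog_arm:
  rows: "0 0 0 0 -0.15 0 1; 0 0 0 0 -0.15 0 1; 0 0 0 0 -0.15 0 1; 0 0 0 0 0 0 1"

```text
time: 4.78
position: [0.4237, 0.2171, 0.2383]
tool_rot: [0.16, 2.693, -0.051]
ft_force: [0.1, -1.2, 0.5]
grip_width: 0.003
grip_force: 0.0
```

```bash
python3 - <<'E'
from h import *
s=ctrl.get_state(); print(s["joint_positions"]); p,r=pose(0,.785,-.06,.035); rel(p,r)
rel(p+[0,0,.08],r)
E
```

```text
[-0.6081 -0.2998 -0.1618  2.1151  0.3437  1.0672  0.5541]
shift cm [ -4.7748 -13.5053   8.2636] turn [-0.0056 -0.3413  0.0101]
shift cm [ -8.214  -13.5884   1.0411] turn [-0.0056 -0.3413  0.0101]
```

Call:
jog_arm:
  rows: "-2 -4.5 0 0 0 0 1; -2 -4.5 0 0 0 0 1; -2 -4.5 0 0 0 0 1; -2 0 1 0 0 0 1; 0 0 0 0 -0.1 0 1"

```text
time: 5.4
position: [0.5206, 0.0884, 0.2574]
tool_rot: [0.181, 2.615, -0.082]
ft_force: [0.4, 0.6, 0.2]
grip_width: 0.004
grip_force: 0.0
```

Call:
jog_arm:
  rows: "0 0 0 0 -0.12 0 1; 0 0 0 0 -0.12 0 1; 0 0 0 0 0 0 1"

```text
time: 5.78
position: [0.5433, 0.103, 0.2362]
tool_rot: [0.156, 2.42, -0.124]
ft_force: [0.1, -0.3, 0.3]
grip_width: 0.006
grip_force: 0.0
```

```bash
python3 - <<'E'
from h import *
s=ctrl.get_state(); print(s["joint_positions"]); p,r=pose(0,.785,-.06,.035); rel(p,r); print(p)
p,r=pose(0,.785,.022,.03); rel(p,r)
E
```

```text
[-0.3687 -0.2996 -0.1434  2.2342  0.635   0.7313  0.5456]
shift cm [ 7.4331 -3.5767  0.446 ] turn [-0.0484 -0.067   0.0177]
[0.4853 0.073  0.1857]
shift cm [ 6.3823 -3.195   8.5847] turn [-0.0484 -0.067   0.0177]
```

```bash
cat >> h.py <<'E'
def tgt(fx,uz,p=1.0,lat=.03,th=0):
    d=np.cos(p)*KX-np.sin(p)*Z
    return barat(th)+fx*KX+uz*Z+lat*KY, R.from_matrix(np.c_[np.cross(KY,d),KY,d])
E
python3 - <<'E'
from h import *
p,r=tgt(-.05,.06); print(p); rel(p,r)
E
```

```text
[0.5062 0.1006 0.228 ]
shift cm [ 3.3045 -0.7469 -1.7524] turn [-0.05    0.148   0.0124]
```

Call:
jog_arm:
  rows: "1.6 -0.4 -0.9 0 0 0 1; 1.7 -0.4 -0.9 0 0 0 1; 0 0 0 -0.05 0.15 0.01 1; 0 0 0 0 0 0 1"

```text
time: 6.28
position: [0.5309, 0.1074, 0.2244]
tool_rot: [0.186, 2.568, -0.062]
ft_force: [0.0, -0.2, -0.2]
grip_width: 0.007
grip_force: 0.0
```

```bash
python3 - <<'E'
from h import *
print(ctrl.get_state()["joint_positions"])
for a in ((-.05,.06),(-.05,-.056),(-.023,-.056)): rel(*tgt(*a))
E
```

```text
[-0.4442 -0.2686 -0.0171  2.1679  0.4371  0.8119  0.7303]
shift cm [ 1.7871 -1.034  -1.5602] turn [-0.0156 -0.0026 -0.0137]
shift cm [ 8.0296 -0.9668  8.2166] turn [-0.0156 -0.0026 -0.0137]
shift cm [ 5.7543 -0.913   9.6691] turn [-0.0156 -0.0026 -0.0137]
```

Call:
jog_arm:
  rows: "0.9 -0.5 -0.8 0 0 0 1; 0.9 -0.5 -0.8 0 0 0 1; 0 0 0 0 0 0 1"

```text
time: 6.65
position: [0.5103, 0.1072, 0.2206]
tool_rot: [0.175, 2.577, -0.075]
ft_force: [0.4, 0.1, -0.0]
grip_width: 0.002
grip_force: 0.0
```

```bash
python3 - <<'E'
from h import *
s=ctrl.get_state();print(s["joint_positions"],s["position"])
for a in ((-.05,.06),(-.05,0),(-.05,-.056)): rel(*tgt(*a))
E
```

```text
[-0.298  -0.3017 -0.1618  2.1943  0.377   0.8164  0.7714] [0.5103 0.1072 0.2206]
shift cm [-0.1203 -0.7309 -0.787 ] turn [-0.0223 -0.0109 -0.0026]
shift cm [ 3.0664 -0.6265  4.2958] turn [-0.0223 -0.0109 -0.0026]
shift cm [ 6.0406 -0.529   9.0397] turn [-0.0223 -0.0109 -0.0026]
```

Call:
jog_arm:
  rows: "1.5 -0.2 2.2 0 0 0 1; 1.5 -0.2 2.2 0 0 0 1; 0 0 0 0 0 0 1"

```text
time: 7.02
position: [0.5068, 0.1026, 0.1665]
tool_rot: [0.174, 2.58, -0.074]
ft_force: [0.5, 0.0, -0.2]
grip_width: 0.005
grip_force: 0.0
```

```bash
python3 - <<'E'
from h import *
s=ctrl.get_state();print(s["joint_positions"],s["position"])
for a in ((-.05,0),(-.05,-.056)): rel(*tgt(*a))
E
```

```text
[-0.2838 -0.2578 -0.175   2.2753  0.4307  0.7033  0.7007] [0.5068 0.1026 0.1665]
shift cm [-0.0469 -0.2118 -0.1444] turn [-0.0219 -0.0131 -0.0019]
shift cm [ 2.9167 -0.114   4.6062] turn [-0.0219 -0.0131 -0.0019]
```

Going lower is reachable. I'll continue down, then look.

Call:
jog_arm:
  rows: "1.5 -0.1 2.3 0 0 0 1; 1.5 -0.1 2.3 0 0 0 1; 0 0 0 0 0 0 1"

```text
time: 7.4
position: [0.5065, 0.1007, 0.1131]
tool_rot: [0.173, 2.578, -0.073]
ft_force: [-0.0, 0.4, 0.2]
grip_width: 0.006
grip_force: 0.0
```

```bash
python3 - <<'E'
from h import *
T=imaging.get_image("top");S=imaging.get_image("scene")
s=ctrl.get_state();print(s["joint_positions"],s["position"],proj(S,s["position"]),proj(T,s["position"]))
for a in ((-.05,-.056),(-.023,-.056),(.004,-.039)): rel(*tgt(*a))
c=np.hstack([cv2.resize(S["img"][110:200,190:310],(400,300),interpolation=3),cv2.resize(T["img"][140:260,160:320],(400,300),interpolation=3)]);cv2.imwrite("pics/c2.png",c)
E
```

```text
[-0.2543 -0.1858 -0.2069  2.336   0.5276  0.5827  0.5841] [0.5084 0.1017 0.1156] [263.2118 167.3614] [215.1224 209.6378]
shift cm [ 0.3662 -0.1355  0.2   ] turn [-0.0182 -0.0079 -0.0031]
shift cm [-1.9171 -0.1021  1.6404] turn [-0.0182 -0.0079 -0.0031]
shift cm [-5.1076 -0.0919  1.6433] turn [-0.0182 -0.0079 -0.0031]
```

View pics/c2.png

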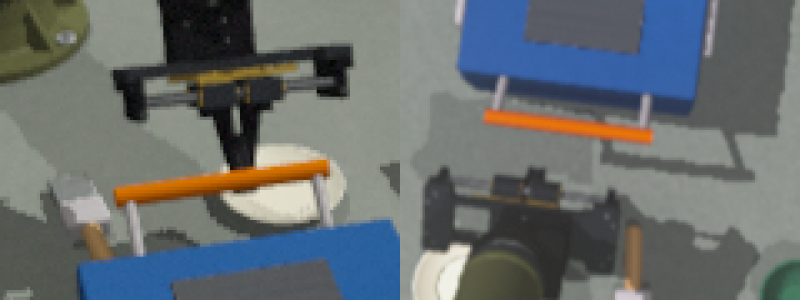

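The tips sit in front of and below the bar: the bar crosses the fingers at (240,178) in the left crop. Now I'll go under it and make contact.

Call:
jog_arm:
  rows: "-1.1 -0.1 0.9 0 0 0 1; -1 0 0.7 0 0 0 1; -0.8 0 0 0 0 0 1; -0.8 0 0 0 0 0 1; 0 0 0 0 0 0 1"

```text
time: 8.12
position: [0.5476, 0.0948, 0.1206]
tool_rot: [0.175, 2.576, -0.07]
ft_force: [-0.8, 0.4, -0.5]
grip_width: 0.007
grip_force: 0.0
```

```bash
cat >> h.py <<'E'
def steps(a,b,dth=.03,p=1.0):
    v=np.array([(barat(b)-barat(a))@KX,(barat(b)-barat(a))@Z])*100/round((b-a)/dth)
    print(f"{a:.2f}-{b:.2f}",round((b-a)/dth),"rows x z",-(v[0]*np.sin(p)+v[1]*np.cos(p)),v[0]*np.cos(p)-v[1]*np.sin(p))
E
python3 - <<'E'
from h import *
s=ctrl.get_state();print(s["joint_positions"],s["position"],s["ft_force"]); rel(*tgt(.004,-.039))
for k in range(7): steps(k*.15,k*.15+.15)
E
```

```text
[-0.2344 -0.111  -0.1706  2.2624  0.526   0.5663  0.6391] [0.5476 0.0948 0.1206] [-0.8117  0.3801 -0.5002]
shift cm [-1.4803  0.0511 -0.0604] turn [-0.0187 -0.0093 -0.0038]
0.00-0.15 5 rows x z -0.5826643944713051 -0.4992146571856926
0.15-0.30 5 rows x z -0.6507167942137151 -0.4065386316556153
0.30-0.45 5 rows x z -0.7041554976202522 -0.3047326249038429
0.45-0.60 5 rows x z -0.7417803866194237 -0.19608298036128757
0.60-0.75 5 rows x z -0.7627464873187487 -0.08302973480964154
0.75-0.90 5 rows x z -0.7665829462967539 0.03188817958434015
0.90-1.05 5 rows x z -0.7532036049557096 0.14608995421169665
```

Call:
jog_arm:
  rows: "-0.6 0 0 0 0 0 1; -0.5 0 0 0 0 0 1; -0.4 0 0 0 0 0 1; 0 0 0 0 0 0 1"

```text
time: 8.62
position: [0.5591, 0.0932, 0.1276]
tool_rot: [0.174, 2.577, -0.07]
ft_force: [-2.5, 0.8, -0.4]
grip_width: 0.004
grip_force: 0.6
```

Call:
jog_arm:
  rows: "-0.58 0 -0.5 0 0 0 1; -0.58 0 -0.5 0 0 0 1; -0.58 0 -0.5 0 0 0 1; -0.58 0 -0.5 0 0 0 1; -0.58 0 -0.5 0 0 0 1"

```text
time: 9.25
position: [0.5689, 0.0917, 0.1636]
tool_rot: [0.175, 2.58, -0.072]
ft_force: [-5.4, 0.9, 1.2]
grip_width: 0.006
grip_force: 2.2
```

```bash
python3 - <<'E'
from h import *
T=imaging.get_image("top");S=imaging.get_image("scene")
s=ctrl.get_state();print(s["joint_positions"],s["position"],s["ft_force"]); rel(*tgt(.004,-.039,th=.15))
bs=blob(S["img"],(5,190,120),(17,255,255),(205,60,310,190)); bt=blob(T["img"],(5,190,120),(17,255,255),(175,130,280,202))
print(len(bs),len(bt),tri(S,bs.mean(0),T,bt.mean(0)),barat(.15))
c=np.hstack([cv2.resize(S["img"][90:210,180:340],(400,300),interpolation=3),cv2.resize(T["img"][140:260,160:320],(400,300),interpolation=3)]);cv2.imwrite("pics/c3.png",c)
E
```

```text
[-0.236  -0.1235 -0.1388  2.1724  0.4415  0.6462  0.7624] [0.5706 0.092  0.1653] [-4.0347 -0.4593  0.467 ]
shift cm [-0.03    0.0397 -0.0366] turn [-0.0192 -0.0101 -0.0035]
311 258 (array([0.5642, 0.0601, 0.2074]), np.float64(0.001656449354706508)) [0.5629 0.0631 0.2048]
```

View pics/c3.png

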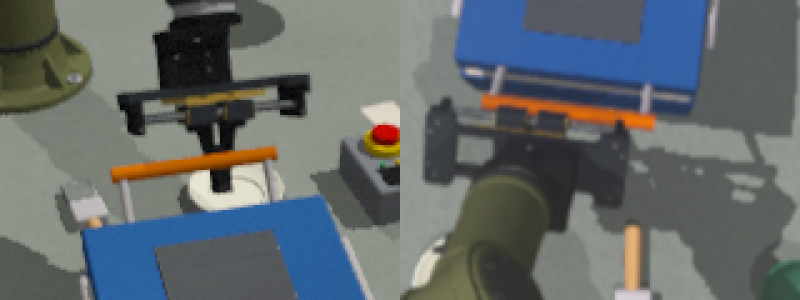

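The lid is lifting as modelled: the bar is at z 0.207 and the fingertip shows under it at (222,180) in the left crop. I'll continue along the arc.

Call:
jog_arm:
  rows: "-0.65 0 -0.41 0 0 0 1; -0.65 0 -0.41 0 0 0 1; -0.65 0 -0.41 0 0 0 1; -0.65 0 -0.41 0 0 0 1; -0.65 0 -0.41 0 0 0 1"

```text
time: 9.98
position: [0.5878, 0.09, 0.1999]
tool_rot: [0.174, 2.576, -0.07]
ft_force: [-0.8, -0.7, -1.0]
grip_width: 0.004
grip_force: 0.4
```

Call:
jog_arm:
  rows: "-0.7 0 -0.31 0 0 0 1; -0.7 0 -0.31 0 0 0 1; -0.7 0 -0.31 0 0 0 1; -0.7 0 -0.31 0 0 0 1; -0.7 0 -0.31 0 0 0 1"

```text
time: 10.6
position: [0.6088, 0.0877, 0.2313]
tool_rot: [0.174, 2.576, -0.07]
ft_force: [-0.2, 0.2, -1.5]
grip_width: 0.002
grip_force: 0.3
```

```bash
cat >> h.py <<'E'
def lid(off=True):
    T=imaging.get_image("top");S=imaging.get_image("scene"); o=[]
    for d,b in((S,(190,20,320,260)),(T,(165,60,290,202))): o.append(blob(d["img"],(5,190,120),(17,255,255),b))
    P,e=tri(S,o[0].mean(0),T,o[1].mean(0)); v=P-HINGE
    print("bar",[len(x) for x in o],P,e,"lid",np.arctan2(v[2],-v@KX)-.2166,"r",np.hypot(v[2],v@KX)); return S,T
E
python3 - <<'E'
from h import *
lid(); s=ctrl.get_state();print(s["joint_positions"],s["position"],s["ft_force"]); rel(*tgt(.004,-.039,th=.45))
E
```

```text
bar [353, 248] [0.6033 0.0521 0.2756] 0.006770104504702386 lid 0.47208204951226274 r 0.2558593956283755
[-0.2346 -0.1095 -0.0995  2.0189  0.3621  0.7594  0.895 ] [0.6095 0.0878 0.2322] [-1.3793 -0.2613 -0.9666]
shift cm [ 0.1071 -0.0401 -0.0751] turn [-0.0183 -0.0082 -0.0037]
```

Call:
jog_arm:
  rows: "-0.74 0 -0.2 0 0 0 1; -0.74 0 -0.2 0 0 0 1; -0.74 0 -0.2 0 0 0 1; -0.74 0 -0.2 0 0 0 1; -0.74 0 -0.2 0 0 0 1"

```text
time: 11.32
position: [0.6347, 0.0845, 0.2594]
tool_rot: [0.174, 2.576, -0.07]
ft_force: [-0.8, 0.1, -0.5]
grip_width: 0.006
grip_force: 0.2
```

Call:
jog_arm:
  rows: "-0.6 0 -0.07 0 0 0 1; -0.6 0 -0.07 0 0 0 1; -0.6 0 -0.07 0 0 0 1; -0.6 0 -0.06 0 0 0 1; -0.6 0 -0.06 0 0 0 1"

```text
time: 11.95
position: [0.658, 0.0815, 0.278]
tool_rot: [0.174, 2.576, -0.07]
ft_force: [0.6, 0.0, -0.0]
grip_width: 0.006
grip_force: 0.1
```

```bash
python3 - <<'E'
from h import *
lid(); s=ctrl.get_state();print(s["joint_positions"],s["position"],s["ft_force"]); rel(*tgt(.004,-.039,th=.75))
E
```

```text
bar [403, 180] [0.6523 0.0396 0.3234] 0.019709669133750246 lid 0.7433479577293902 r 0.2568886486693677
[-0.2241 -0.0402 -0.0681  1.8603  0.3179  0.8326  0.9863] [0.6584 0.0814 0.2784] [ 0.0686  0.039  -0.5849]
shift cm [-0.7693 -0.0197 -0.2541] turn [-0.0188 -0.0092 -0.0035]
```

Call:
jog_arm:
  rows: "-0.6 0 0 0 0 0 1; -0.6 0 0 0 0 0 1; -0.6 0 0 0 0 0 1; -0.6 0 0 0 0 0 1; -0.6 0 0.05 0 0 0 1"

```text
time: 12.68
position: [0.6835, 0.0782, 0.2935]
tool_rot: [0.174, 2.576, -0.07]
ft_force: [-0.1, 0.0, -1.0]
grip_width: 0.004
grip_force: 0.0
```

Call:
jog_arm:
  rows: "-0.5 0 0.05 0 0 0 1; -0.5 0 0.05 0 0 0 1; -0.4 0 0.05 0 0 0 1; 0 0 0 0 0 0 1; 0 0 0 0 0 0 1"

```text
time: 13.3
position: [0.6955, 0.0766, 0.2993]
tool_rot: [0.174, 2.577, -0.07]
ft_force: [-0.3, 0.6, -0.1]
grip_width: 0.007
grip_force: 0.0
```

```bash
python3 - <<'E'
from h import *
S,T=lid(); s=ctrl.get_state();print(s["position"],s["ft_force"]); rel(*tgt(.004,-.039,th=.9))
cv2.imwrite("pics/c4.png",np.hstack([cv2.resize(S["img"][20:270,120:400],(400,340)),cv2.resize(T["img"][20:270,100:380],(400,340))]))
E
```

```text
bar [506, 437] [0.7981 0.0285 0.3691] 0.012523036654409004 lid 1.3489269353496562 r 0.25609759651968106
[0.6955 0.0766 0.2993] [ 0.2176 -0.74    0.5845]
shift cm [-0.3283 -0.018  -0.3534] turn [-0.019  -0.0105 -0.003 ]
```

View pics/c4.png

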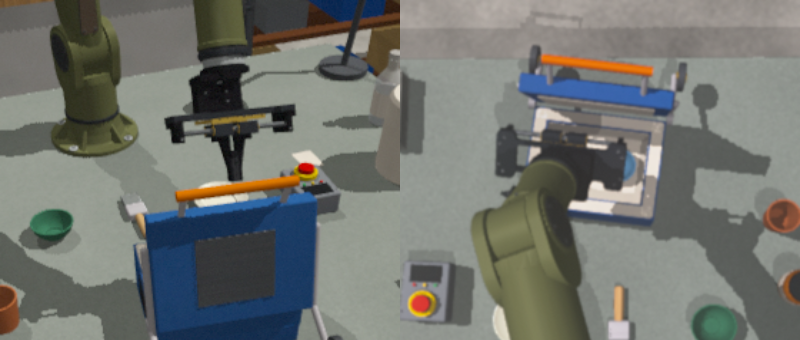

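The lid stands wide open at 1.35 rad (bar at top (595,65) in the right crop), and the bowl is untouched. I'll retreat up and back.

Call:
jog_arm:
  rows: "0 0 -2.5 0 0 0 1; 0 0 -3 0 0 0 1; 0 0 -3 0 0 0 1; 1 0 -3 0 0 0 1; 0 0 0 0 0 0 1"

```text
time: 14.02
position: [0.6268, 0.0886, 0.3947]
tool_rot: [0.173, 2.572, -0.067]
ft_force: [0.4, -0.0, 1.2]
grip_width: 0.003
grip_force: 0.0
```

Call:
jog_arm:
  rows: "2 0 -1 0 0 0 1; 2 0 -1 0 0 0 1; 2 0 -1 0 0 0 1; 0 0 0 0 0 0 1; 0 0 0 0 0 0 1"

```text
time: 14.65
position: [0.5614, 0.0962, 0.3844]
tool_rot: [0.175, 2.577, -0.071]
ft_force: [0.1, -0.3, -0.2]
grip_width: 0.006
grip_force: 0.0
```

```bash
python3 - <<'E'
from h import *
S,T=lid(); s=ctrl.get_state();print(s["position"],s["ft_force"],abs(s["qd"]).max())
cv2.imwrite("pics/c5.png",np.hstack([cv2.resize(S["img"],(400,300)),cv2.resize(T["img"],(400,300))]))
E
```

```text
bar [491, 437] [0.7981 0.0288 0.3694] 0.011894454249295156 lid 1.3487974106362095 r 0.25639197684911313
[0.5615 0.0962 0.3845] [ 0.4916 -0.0339  0.168 ] 0.004592722368419852
```

View pics/c5.png

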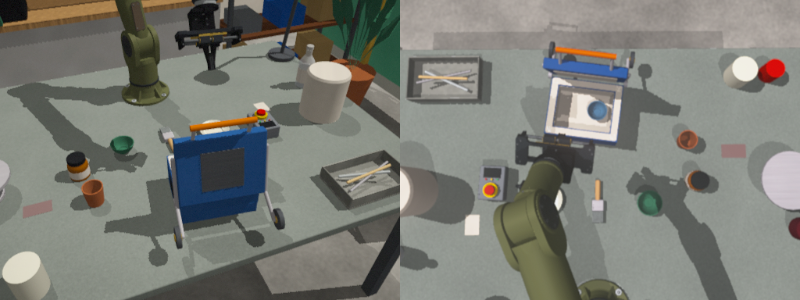

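The lid is open, the gripper is clear at (555,150) in the top view, and everything loose is where it was.

```bash
python3 -c "
from bench import ticket
print(ticket.close_job())"
```

```text
the job is handed in; nothing more can be done
None
```

I pressed the stop button fully in (18.8 N against its stop), then pushed the lid past its balance point. It swung on by itself and stays wide open at about 1.35 rad. The pots and brush look unmoved in the final pictures, the arm finished clear, and the job was handed in after about 15 s of robot time.

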